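# Weigh out one pear

### The arm

A 6-joint arm with a two-finger parallel gripper is mounted at the origin on the work surface. World frame = base frame: x ahead of the robot, y to its left, z up, the work surface at z = 0. Lengths are in m, angles in rad, forces in N, time in s.
With the tool pointing down it reaches from about 0.25 to 0.8 m from the base axis. Payload 8.5 kg.
Tool frame: the origin (TCP) lies at the very end of the fingers, on their centre line; the grasp point (between the pads) lies 19 mm behind it; z points along the fingers, y is the direction in which the jaws open and shut (so a half turn about z gives the same grasp; the last joint's range is limited). The gripper opens to 85 mm and grips with 20 to 120 N. Pads are 22 mm wide; open, the fingers measure 114 mm over their backs; the gripper's body (76 mm by 85 mm) begins 54 mm behind the grasp point. The pads swing forward as they close: fully open they stand 13 mm farther back than shut.
Start: joints at [-1.107, 0.238, -0.013, 1.319, 0, 1.571], TCP at [0.235, -0.469, 0.231] pointing down, gripper open.
Joint ranges: [-2.66, 2.66], [-1.03, 1.9], [-1.14, 1.46], [-1.82, 2.27], [-1.45, 1.34], [-3.14, 3.14]. Speed limits (rad/s): [2.22, 2.22, 2.79, 3.14, 3.14, 3.14].

### API

Orientations are given as a 3x3 rotation matrix whose columns are the frame's x, y, z axes.
In Python, from bench import status, optics, r gives the robot as it stands.
- The arm moves only by the tool play_rows, never from a script. Its argument "series" is a list of rows, each a list of 4 numbers: the shift along the tool's x, y, z in mm, then the turn about the tool's z in rad. In form: [[tx, ty, tz, spin], ...]. A call has 1 to 20 rows; each row shifts and turns the pose as measured when the row begins, along the tool's axes as they then stand; what a row does not reach is not made up. A row lasts 1/10 s, in which the tool goes at most 50 mm and 8.59 degrees, less where a joint would pass 70% of its speed; a pose out of reach is approached as far as the arm can. A call with a gripper value outside its range is refused whole. "fingers" is the gripper command: -1 is shut, 1 is fully open, values between are in proportion, set as the call begins (left out, the last holds). The fingers move at their own pace and stop on an object; "force" is the grip in N (left out, the last holds). Time passes only in rows, so rows that do not move let the fingers close. It gives the time, the measured TCP pose, the force and the opening at its end, in the units of the state.
- status.observe(): the state, without advancing time (a new reading comes with each control period).
- optics.capture(name): name is "scene" or "top" or "wrist"; returns the picture (420x560x3 uint8, red, green, blue); there is no depth.
- optics.camera_params(name): a dict with "K" (3x3 intrinsics, pixels), "distortion" ([k1, k2, p1, p2, k3] as OpenCV has them; the pictures are not rectified), "pose" (4x4, takes a point from camera to world coordinates). Camera axes: x right, y down, z forward; pixel columns grow to the right and rows downward; lengths in m; the calibration is good to about 2 mm. A picture is of the moment at which its call begins: read the wrist's pose just before it. camera_params takes no time and is no camera call; for the wrist camera it gives the pose at the moment of the call.
- r.sign_off(): hands the job in, once; it reports no verdict.
The state is a dict: "t": time; "q": joint angles; "qd": joint speeds; "effort": joint torques, N m; "tcp_pos": TCP position; "tcp_rot": TCP orientation; "wrist_force": force on the tool from outside, world axes, zero at the start; "wrist_torque": the same for the moment, N m; "gripper_width": finger opening in m.
Only numpy, scipy, OpenCV 4.12 (cv2) and the standard library are available. Lean on these libraries where they do the work, as an engineer would, in place of code of your own. Each camera call takes 0.05 s, during which the arm holds its last target. There are 200 camera calls.

### The job

Weigh one pear for the next juice: open the lid of the produce pan, lift out the pear and leave the apples in the pan. Lower the pear onto the scale's pan without dropping it, let go of it only once it rests there, and then shut the lid again; do not disturb the other things on the table.

Things in the scene. Friction and masses are not known exactly. Their poses are not given: they have to be found in the camera images.
- pan: Produce pan: open-topped stainless food pan 200 mm (its x) by 360 mm (its y), 85 mm tall, walls and floor 4 mm, fixed to the table. Origin at the centre of its underside on the table; its x axis points away from the front edge towards the hinge side, z up. Holds one pear and four apples under the lid.
- lid_hinge (a point): Middle of the lid's hinge line: far long rim of the pan, 100 mm along the pan's +x from its centre and 85 mm above the table. The hinge line runs along the pan's y.
- lid (a joint): Clear plastic flip lid of the pan, 208 mm from hinge line to front edge (overhanging the front wall by 8 mm), 4 mm thick, 364 mm wide. Angle in rad: 0 = shut, flat on the rim; grows as the front edge lifts; 1.6 = fully open, just past upright, at its stop. Friction holds it wherever it is left; about 5 N at the handle moves it. It starts shut or ajar by up to 0.25 rad.
- lid_handle (a point): Middle of the lid's black bar handle: round bar 12 mm thick, 110 mm long, parallel to the hinge line, on a 12 mm round post at each end (98 mm clear between). It moves with the lid: 192 mm from the hinge line towards the front edge, 46 mm above the hinge line when shut (41 mm above the lid's upper face). With the lid upright it is on the far side (+x) of it. The lid's front edge is 16 mm beyond it.
- pear_center (a point): The pear (the pan's other fruit are round apples of the same colour), lying on its side: 98 mm long without stalk, belly 58 mm thick, neck 25 mm. This point is the middle of the belly, 29 mm above what it lies on; the pear reaches 34 mm behind it and 63 mm ahead. Its level x axis points the way the stalk end points, y is level across the belly (grip here, 58 mm wide), z up. 0.12 to 0.22 kg.
- apple0_center (a point): An apple standing in the pan, about 68 mm across and 60 mm tall; this point is its middle, 30 mm above the pan's floor.
- apple1_center (a point): An apple standing in the pan, about 68 mm across and 60 mm tall; this point is its middle, 30 mm above the pan's floor.
- apple2_center (a point): An apple standing in the pan, about 68 mm across and 60 mm tall; this point is its middle, 30 mm above the pan's floor.
- apple3_center (a point): An apple standing in the pan, about 68 mm across and 60 mm tall; this point is its middle, 30 mm above the pan's floor.
- scale: Bench scale, fixed: white housing 210 mm wide with a sloped keypad at its front (-x) edge and a steel weighing pan on top. Origin on the table under the housing, x axis away from the keypad, z up.
- scale_pan (a point): Centre of the scale's weighing pan, on its floor, 62 mm above the table. The pan is 200 mm (scale's x) by 240 mm (scale's y) with a raised edge 4 mm thick and 14 mm high.
- jug: Bystander: steel measuring mug with a side handle, 96 mm across, 115 mm tall, standing behind. Origin at the centre of its underside.
- jar: Bystander: screw-top glass jar, 64 mm across, 95 mm tall, standing behind the scale. Origin at the centre of its underside.
- spatula: Bystander: flat wooden spatula, 200 mm long, 12 mm thick, lying behind the produce pan. Origin at mid-length on its underside.
- bowl: Bystander: small white bowl, 124 mm across, 55 mm tall. Origin at the centre of its underside.
- tin: Bystander: steel tin, 74 mm across, 100 mm tall. Origin at the centre of its underside.

How it is judged:
By the outcome, as a careful person would: the job done as asked, in the order asked, and still so for the second after the job is handed in, with the robot touching nothing.
It also fails if it takes over 72 s, if anything falls off the work surface, if the arm or the gripper's body presses on something with over 40 N, if the wrist force passes 120 N, or if a joint passes its speed limit or range.

## Working session

There is one attempt and no reset: what is moved stays moved. The work goes in short steps, Python scripts to look and compute and a tool call to move; the robot and the scene stay as the last step left them, time stands still between calls to the robot, and variables do not carry over. Pictures are saved under pics/ and viewed, about 8 in all and at most 12, crops included, and the job is handed in when it is done.

Besides the shell and the picture viewer there is one more tool, called after "Emit:" by a JSON object that holds its "fn" and its "kwargs", one argument or row to a line. play_rows: Moves the arm, as the interface text tells. Its arguments: {"type":"object","properties":{"series":{"type":"array"},"fingers":{"type":"number"},"force":{"type":"number"}},"required":["series"]}

```bash
mkdir -p pics; ls; python3 - <<'E'
from bench import status, optics, r
import cv2, numpy as np
s=status.observe(); print({k:np.round(v,3).tolist() for k,v in s.items()})
for n in("scene","top"):
    p=optics.camera_params(n); print(n,p)
    cv2.imwrite(f"pics/{n}0.png",optics.capture(n)[:,:,::-1])
E
```

```text
pics
{'t': 0.0, 'q': [-1.107, 0.239, -0.014, 1.319, -0.0, 1.571], 'qd': [0.001, -0.0, 0.0, 0.0, -0.0, -0.0], 'effort': [0.001, -53.877, 34.644, 0.018, 0.0, 0.0], 'tcp_pos': [0.235, -0.469, 0.231], 'tcp_rot': [[0.894, 0.447, -0.001], [0.447, -0.894, 0.001], [-0.0, -0.001, -1.0]], 'wrist_force': [0.152, 0.592, -0.096], 'wrist_torque': [-0.012, -0.043, -0.03], 'gripper_width': 0.085}
scene {'K': array([[498.59375119,   0.        , 287.36194393],
       [  0.        , 498.59375119, 208.0128235 ],
       [  0.        ,   0.        ,   1.        ]]), 'distortion': array([-0.09047316,  0.        ,  0.        ,  0.        ,  0.        ]), 'pose': array([[ 0.30659273,  0.54988944, -0.77693147,  1.94826135],
       [ 0.95180566, -0.1841293 ,  0.24528024, -0.39289739],
       [-0.00817883, -0.8146889 , -0.57984058,  1.12456784],
       [ 0.        ,  0.        ,  0.        ,  1.        ]])}
top {'K': array([[462.79664489,   0.        , 279.57220046],
       [  0.        , 462.79664489, 219.15798593],
       [  0.        ,   0.        ,   1.        ]]), 'distortion': array([0.04943679, 0.        , 0.        , 0.        , 0.        ]), 'pose': array([[ 1.65891892e-03, -9.94889335e-01,  1.00957705e-01,
         4.19586410e-01],
       [-9.99972860e-01, -9.25697436e-04,  7.30907454e-03,
         1.70260440e-02],
       [-7.17826402e-03, -1.00967090e-01, -9.94863870e-01,
         1.64952806e+00],
       [ 0.00000000e+00,  0.00000000e+00,  0.00000000e+00,
         1.00000000e+00]])}
```

View pics/scene0.png

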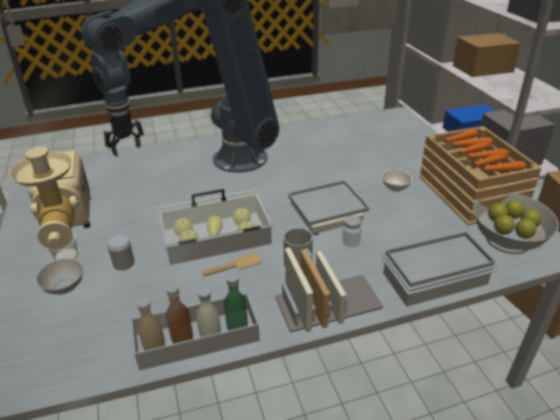

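View pics/top0.png

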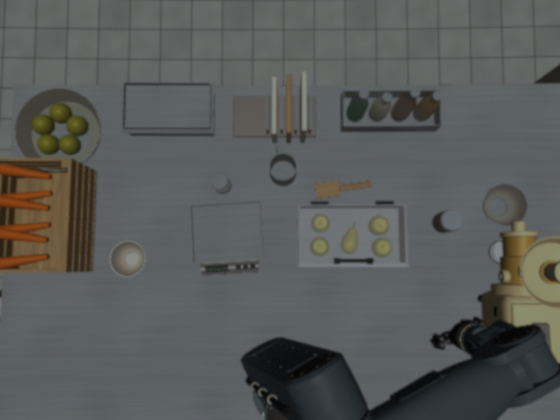

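The scene view shows the shut-looking lid at (213,225), with its handle at (208,197) and the scale at (328,205). The top view shows the pan at (352,235) with the pear in the middle (belly 348,242), the handle at (353,261) and the scale at (227,233). I'll zoom in for accurate pixels.

```bash
python3 - <<'E'
import cv2, numpy as np
a=cv2.imread("pics/top0.png")[195:275,290:415];b=cv2.imread("pics/scene0.png")[185:255,155:280]
m=np.vstack([cv2.resize(x,None,fx=4,fy=4,interpolation=cv2.INTER_CUBIC) for x in(a,b)])
cv2.imwrite("pics/m1.png",cv2.convertScaleAbs(m,alpha=1.3))
E
cat > h.py <<'E'
import cv2, numpy as np
from bench import status, optics, r
def ray(n,uv,p=None):
    p=p or optics.camera_params(n)
    x=cv2.undistortPoints(np.array([[uv]],float),p["K"],p["distortion"])[0,0]
    T=p["pose"]; d=T[:3,:3]@[x[0],x[1],1]; return T[:3,3],d/np.linalg.norm(d)
def atz(n,uv,z,p=None):
    o,d=ray(n,uv,p); return o+d*(z-o[2])/d[2]
def tri(rs):
    A=sum(np.eye(3)-np.outer(d,d) for o,d in rs);b=sum((np.eye(3)-np.outer(d,d))@o for o,d in rs)
    X=np.linalg.solve(A,b); return X,[float(np.linalg.norm(np.cross(X-o,d))) for o,d in rs]
def proj(n,X,p=None):
    p=p or optics.camera_params(n);T=np.linalg.inv(p["pose"])
    return cv2.projectPoints(np.atleast_2d(X).astype(float),cv2.Rodrigues(T[:3,:3])[0],T[:3,3],p["K"],p["distortion"])[0][:,0]
E
```

```text
(no output)
```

View pics/m1.png

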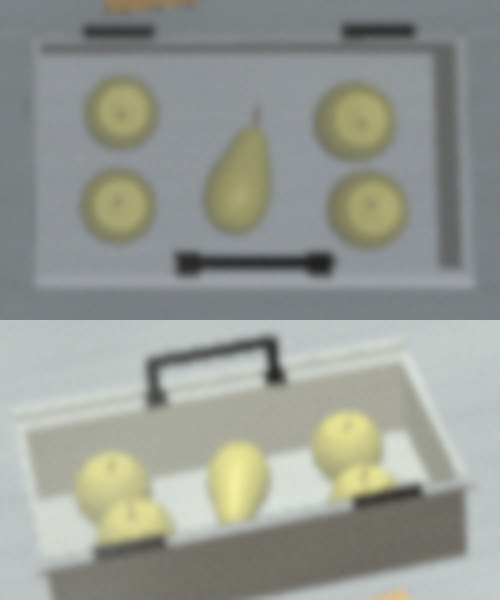

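```bash
python3 - <<'E'
from h import *
T=lambda x,y:(290+x/4-.375,195+y/4-.375)
S=lambda x,y:(155+x/4-.375,185+(y-320)/4-.375)
pr=lambda n,*a:print(n,tri([ray("top",T(*a[0])),ray("scene",S(*a[1]))]))
pr("handleL",(178,263),(148,361)); pr("handleR",(330,263),(275,341)); pr("handle",(254,263),(212,351))
pr("pear",(238,195),(238,478));pr("stalkbase",(255,130),(234,522))
pr("hingeL",(118,31),(130,549));pr("hingeR",(378,31),(388,497))
for n,a,z in[("pearb",(237,195),.033),("pearn",(256,128),.033),("cFL",(35,285),.085),("cFR",(473,285),.085),("cBR",(466,38),.087),("cBL",(38,42),.087),("a0",(121,112),.034),("a1",(118,205),.034),("a2",(355,122),.034),("a3",(368,210),.034)]:
    print(n,atz("top",T(*a),z).round(4))
for uv in[(192,206),(260,202),(264,262),(195,268)]: print("scale",atz("top",uv,.075).round(3))
for uv in[(290,205),(341,184),(367,209),(318,230)]: print("scaleS",atz("scene",uv,.075).round(3))
E
```

```text
handleL (array([ 0.42991591, -0.21257243,  0.11829261]), [0.06145621740629402, 0.061456217406294006])
handleR (array([ 0.45279083, -0.21450969,  0.16171742]), [0.05401506666670312, 0.0540150666667032])
handle (array([ 0.43829125, -0.21396436,  0.13389442]), [0.002627308389935419, 0.002627308389935369])
pear (array([ 0.49891409, -0.21375549,  0.03416502]), [0.00033512186653270526, 0.0003351218665327693])
stalkbase (array([ 0.55611986, -0.22939782,  0.03049113]), [0.00018291200386506867, 0.0001829120038651306])
hingeL (array([ 0.62861682, -0.21688287,  0.06512595]), [0.1094065448032844, 0.10940654480328445])
hingeR (array([ 0.65863151, -0.21396463,  0.14789268]), [0.1022012278521082, 0.10220122785210815])
pearb [ 0.499  -0.2127  0.033 ]
pearn [ 0.5576 -0.2301  0.033 ]
cFL [ 0.4206 -0.0349  0.085 ]
cFR [ 0.4218 -0.4006  0.085 ]
cBR [ 0.6297 -0.3999  0.087 ]
cBL [ 0.6262 -0.0379  0.087 ]
a0 [ 0.5715 -0.1123  0.034 ]
a1 [ 0.4901 -0.1091  0.034 ]
a2 [ 0.5629 -0.3161  0.034 ]
a3 [ 0.4862 -0.3257  0.034 ]
scale [0.624 0.329 0.075]
scale [0.639 0.096 0.075]
scale [0.433 0.081 0.075]
scale [0.413 0.314 0.075]
scaleS [0.527 0.066 0.075]
scaleS [0.455 0.299 0.075]
scaleS [0.639 0.323 0.075]
scaleS [0.699 0.111 0.075]
```

Emit:
{"fn": "play_rows", "kwargs": {
  "series": [
    [37,-17,0,0],
    [37,-17,0,0],
    [37,-17,0,0],
    [37,-17,0,0],
    [37,-17,0,0],
    [37,-17,0,0],
    [37,-17,0,0],
    [37,-17,0,0],
    [0,0,0,-0.138],
    [0,0,0,-0.138],
    [0,0,0,-0.138],
    [0,0,0,-0.138],
    [0,0,0,-0.138],
    [0,0,0,-0.138],
    [0,0,0,-0.138],
    [0,0,0,-0.138]
  ],
  "fingers": 1,
  "force": 30
}}

```text
t: 1.7
tcp_pos: [0.4447, -0.203, 0.225]
tcp_rot: [[-0.036, 0.999, -0.009], [0.999, 0.036, 0.007], [0.007, -0.009, -1.0]]
wrist_force: [-0.5, 0.1, 1.0]
gripper_width: 0.0855
```

```bash
python3 - <<'E'
from h import *
p=optics.camera_params("wrist"); np.save("w1.npy",p,allow_pickle=True)
im=optics.capture("wrist"); cv2.imwrite("pics/w1.png",im[:,:,::-1])
print(p["pose"].round(3),status.observe()["tcp_pos"])
print(proj("wrist",[[.438,-.214,.131],[.499,-.213,.033],[.557,-.23,.033],[.438,-.159,.131],[.438,-.269,.131]],p).round(0))
E
```

```text
[[ 0.999  0.037  0.002  0.443]
 [ 0.036 -0.961 -0.273 -0.132]
 [-0.008  0.273 -0.962  0.369]
 [ 0.     0.     0.     1.   ]] [ 0.4445965  -0.20297734  0.22496581]
[[272. 230.]
 [329. 202.]
 [379. 219.]
 [275. 162.]
 [270. 290.]]
```

View pics/w1.png

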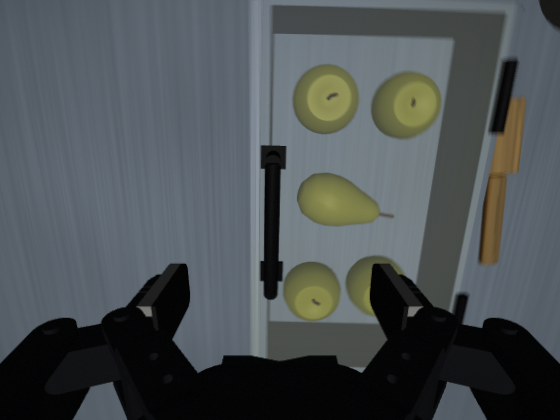

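The wrist view shows the bar running (272,155) to (270,297) and the pear belly at (327,200), both within about 2–4 px of my projected estimates. I'll descend on the bar.

Emit:
{"fn": "play_rows", "kwargs": {
  "series": [
    [-10,-6,0,0.036],
    [0,0,27,0],
    [0,0,27,0],
    [0,0,27,0],
    [0,0,24,0],
    [0,0,0,0]
  ]
}}

```text
t: 2.35
tcp_pos: [0.4363, -0.2162, 0.1169]
tcp_rot: [[0.025, 1.0, -0.008], [1.0, -0.025, 0.005], [0.005, -0.008, -1.0]]
wrist_force: [-0.7, 0.2, -0.7]
gripper_width: 0.0857
```

Emit:
{"fn": "play_rows", "kwargs": {
  "series": [
    [0,0,2,-0.02],
    [0,0,0,0],
    [0,0,0,0],
    [0,0,0,0],
    [0,0,0,0],
    [0,0,0,0],
    [0,0,0,0],
    [0,0,0,0],
    [0,0,0,0],
    [0,0,0,0]
  ],
  "fingers": -1,
  "force": 30
}}

```text
t: 3.35
tcp_pos: [0.4375, -0.2182, 0.1188]
tcp_rot: [[0.011, 1.0, -0.005], [1.0, -0.011, 0.002], [0.002, -0.005, -1.0]]
wrist_force: [-0.7, -0.6, -0.2]
gripper_width: 0.0108
```

Emit:
{"fn": "play_rows", "kwargs": {
  "series": [
    [0,5.5,-19,0],
    [0,7.4,-18.3,0],
    [0,9.2,-17.5,0],
    [0,10.9,-16.5,0],
    [0,0,0,0]
  ]
}}

```text
t: 3.85
tcp_pos: [0.4707, -0.218, 0.1898]
tcp_rot: [[0.011, 1.0, -0.009], [1.0, -0.011, 0.005], [0.005, -0.009, -1.0]]
wrist_force: [-1.2, -0.8, 1.4]
gripper_width: 0.0104
```

Emit:
{"fn": "play_rows", "kwargs": {
  "series": [
    [0,12.5,-15.3,0],
    [0,14,-14,0],
    [0,15.4,-12.6,0],
    [0,16.4,-10.9,0],
    [0,17.4,-9.2,0],
    [0,18.2,-7.4,0],
    [0,0,0,0]
  ]
}}

```text
t: 4.55
tcp_pos: [0.5541, -0.2179, 0.2555]
tcp_rot: [[0.013, 0.999, -0.033], [1.0, -0.013, 0.007], [0.007, -0.033, -0.999]]
wrist_force: [2.6, 0.8, -1.4]
gripper_width: 0.0105
```

Emit:
{"fn": "play_rows", "kwargs": {
  "series": [
    [0,18.6,-7.2,0],
    [0,19.2,-5.3,0],
    [0,19.5,-3.4,0],
    [0,19.7,-1.4,0],
    [0,0,0,0]
  ]
}}

```text
t: 5.05
tcp_pos: [0.6287, -0.2178, 0.2701]
tcp_rot: [[0.013, 0.999, -0.039], [1.0, -0.013, 0.01], [0.009, -0.039, -0.999]]
wrist_force: [2.7, -0.2, 2.4]
gripper_width: 0.0106
```

Emit:
{"fn": "play_rows", "kwargs": {
  "series": [
    [0,17.8,0,0],
    [0,17.7,1.5,0],
    [0,14.3,1.9,0],
    [0,0,0,0]
  ]
}}

```text
t: 5.45
tcp_pos: [0.6785, -0.2177, 0.2632]
tcp_rot: [[0.012, 0.999, -0.041], [1.0, -0.012, 0.011], [0.011, -0.041, -0.999]]
wrist_force: [3.7, 0.7, 4.7]
gripper_width: 0.0107
```

Emit:
{"fn": "play_rows", "kwargs": {
  "series": [
    [0,0,0,0],
    [0,0,0,0],
    [0,0,0,0],
    [0,0,0,0],
    [0,0,0,0]
  ],
  "fingers": -0.25
}}

```text
t: 5.95
tcp_pos: [0.6778, -0.2182, 0.261]
tcp_rot: [[0.013, 0.999, -0.042], [1.0, -0.012, 0.012], [0.011, -0.043, -0.999]]
wrist_force: [0.1, -0.4, 0.4]
gripper_width: 0.032
```

Emit:
{"fn": "play_rows", "kwargs": {
  "series": [
    [0,0,-25,0],
    [0,0,-25,0],
    [0,0,-25,0],
    [0,0,-25,0],
    [0,-36,0,0],
    [0,-36,0,0],
    [0,-36,0,0],
    [0,-36,0,0],
    [0,-36,0,0],
    [0,0,0,0]
  ]
}}

```text
t: 6.95
tcp_pos: [0.5169, -0.2223, 0.3666]
tcp_rot: [[0.013, 1.0, -0.029], [1.0, -0.012, 0.007], [0.006, -0.029, -1.0]]
wrist_force: [1.1, -0.3, 0.3]
gripper_width: 0.0321
```

```bash
python3 - <<'E'
from h import *
for n in("scene","top"):cv2.imwrite(f"pics/{n}2.png",optics.capture(n)[:,:,::-1])
p=optics.camera_params("wrist");im=optics.capture("wrist"); cv2.imwrite("pics/w2.png",im[:,:,::-1])
s=cv2.imread("pics/scene2.png")[140:270,130:290]
cv2.imwrite("pics/m2.png",np.hstack([cv2.resize(im[:,:,::-1],(400,300)),cv2.resize(s,(369,300))]))
o=status.observe();print(o["tcp_pos"],o["tcp_rot"],o["q"])
np.save("w2.npy",p,allow_pickle=True)
q=np.load("w1.npy",allow_pickle=True).item()
print(proj("wrist",[[.499,-.213,.033],[.557,-.23,.033]],p)*400/560)
E
```

```text
[ 0.52139615 -0.22272703  0.36558565] [[ 0.01146276  0.99956684 -0.02710621]
 [ 0.99991439 -0.01128726  0.00661872]
 [ 0.0063099  -0.02717975 -0.99961065]] [-0.40127873  0.33755739  0.4667001   1.72748099 -0.00449464  1.18095697]
[[193.98680834 118.87666386]
 [220.73398123 126.48734742]]
```

View pics/m2.png

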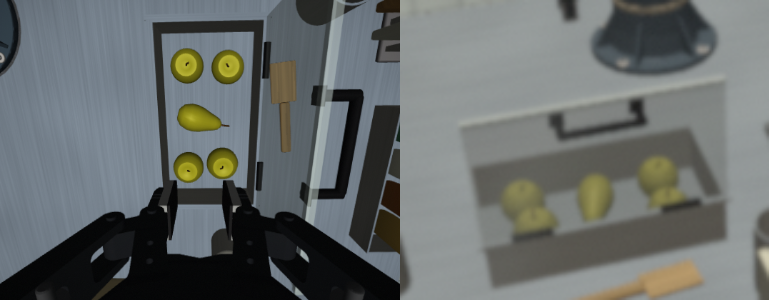

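Emit:
{"fn": "play_rows", "kwargs": {
  "series": [
    [9,-21,0,0],
    [0,0,0,-0.143],
    [0,0,0,-0.143],
    [0,0,0,-0.143],
    [0,0,0,-0.143],
    [0,0,0,-0.143],
    [0,0,0,-0.143],
    [0,0,0,-0.143],
    [0,0,0,-0.143],
    [0,0,0,-0.143],
    [0,0,0,0]
  ],
  "fingers": 0.83
}}

```text
t: 8.2
tcp_pos: [0.5161, -0.2142, 0.3596]
tcp_rot: [[-0.972, 0.235, -0.03], [0.235, 0.972, 0.009], [0.031, 0.001, -1.0]]
wrist_force: [0.1, 0.3, -0.1]
gripper_width: 0.0777
```

Emit:
{"fn": "play_rows", "kwargs": {
  "series": [
    [9,-3,0,0.054],
    [0,0,40,0],
    [0,0,40,0],
    [0,0,40,0],
    [0,0,40,0],
    [0,0,40,0],
    [0,0,30,0],
    [0,0,0,0]
  ]
}}

```text
t: 9.0
tcp_pos: [0.508, -0.2137, 0.1197]
tcp_rot: [[-0.946, 0.322, -0.027], [0.322, 0.947, 0.008], [0.028, -0.001, -1.0]]
wrist_force: [-0.5, -0.6, 0.7]
gripper_width: 0.0781
```

Emit:
{"fn": "play_rows", "kwargs": {
  "series": [
    [6,-2,0,-0.03],
    [0,0,0,0],
    [0,0,26,0],
    [0,0,26,0],
    [0,0,26,0],
    [0,0,22,0],
    [0,0,0,0]
  ]
}}

```text
t: 9.7
tcp_pos: [0.5106, -0.2162, 0.0259]
tcp_rot: [[-0.95, 0.311, -0.013], [0.311, 0.95, 0.002], [0.013, -0.002, -1.0]]
wrist_force: [-0.7, -0.1, 1.0]
gripper_width: 0.0779
```

Emit:
{"fn": "play_rows", "kwargs": {
  "series": [
    [11,0,0,0],
    [0,0,7,0],
    [0,0,0,0]
  ]
}}

```text
t: 10.0
tcp_pos: [0.5025, -0.2136, 0.0227]
tcp_rot: [[-0.95, 0.313, -0.008], [0.313, 0.95, 0.0], [0.008, -0.002, -1.0]]
wrist_force: [-0.4, 0.4, 0.7]
gripper_width: 0.0782
```

Emit:
{"fn": "play_rows", "kwargs": {
  "series": [
    [2,0,6,0],
    [0,0,0,0],
    [0,0,0,0],
    [0,0,0,0],
    [0,0,0,0],
    [0,0,0,0],
    [0,0,0,0],
    [0,0,0,0]
  ],
  "fingers": -1,
  "force": 35
}}

```text
t: 10.8
tcp_pos: [0.5012, -0.2133, 0.0178]
tcp_rot: [[-0.949, 0.314, -0.006], [0.314, 0.949, -0.001], [0.006, -0.003, -1.0]]
wrist_force: [-0.2, -0.2, -3.3]
gripper_width: 0.0559
```

Emit:
{"fn": "play_rows", "kwargs": {
  "series": [
    [0,0,-10,0],
    [0,0,-20,0],
    [0,0,-25,0],
    [0,0,-25,0],
    [0,0,-25,0],
    [0,0,-25,0],
    [0,0,-20,0],
    [0,0,-10,0],
    [0,0,0,0]
  ]
}}

```text
t: 11.7
tcp_pos: [0.5014, -0.2128, 0.1888]
tcp_rot: [[-0.949, 0.314, -0.005], [0.314, 0.949, -0.001], [0.005, -0.003, -1.0]]
wrist_force: [0.2, 0.1, -3.3]
gripper_width: 0.0562
```

```bash
python3 - <<'E'
from h import *
a=optics.capture("scene")[100:280,120:400,::-1];b=optics.capture("wrist")[:,:,::-1];c=optics.capture("top")[180:290,180:420,::-1]
m=np.vstack([np.hstack([cv2.resize(a,(420,270)),cv2.resize(b,(360,270))]),cv2.resize(c,(780,330),interpolation=cv2.INTER_CUBIC)[:330]])
cv2.imwrite("pics/m3.png",m)
E
```

```text
(no output)
```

View pics/m3.png

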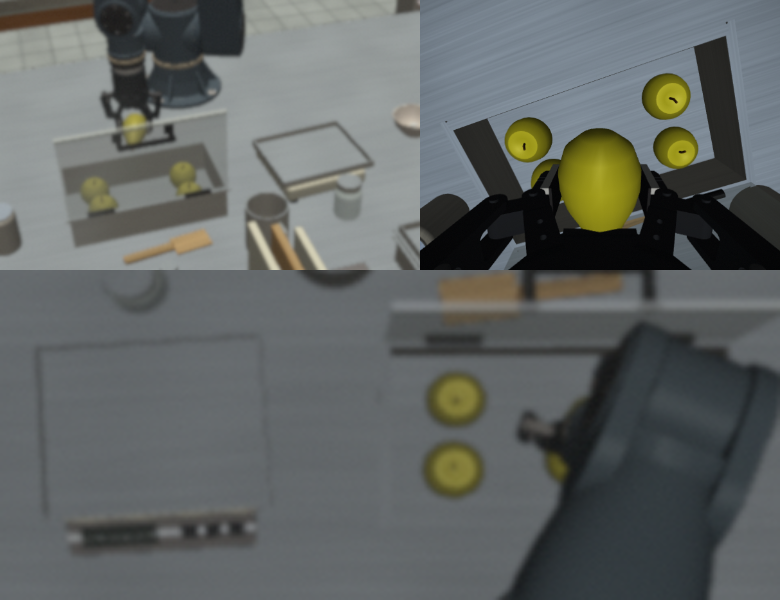

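The composite shows the pear held between the pads and all apples still in the pan. The scale's pan is empty, with corners at about (192,206), (260,202), (264,258) and (194,262) in the top view, so its centre is near (0.535, 0.204).

Emit:
{"fn": "play_rows", "kwargs": {
  "series": [
    [5,18,0,0],
    [9,32,0,0],
    [11,40,0,0],
    [11,40,0,0],
    [11,40,0,0],
    [11,40,0,0],
    [11,40,0,0],
    [11,40,0,0],
    [11,40,0,0],
    [9,32,0,0],
    [7,25,0,0],
    [3,12,0,0],
    [0,0,0,0],
    [0,0,0,0]
  ]
}}

```text
t: 13.25
tcp_pos: [0.5139, 0.215, 0.1671]
tcp_rot: [[-0.948, 0.317, -0.038], [0.317, 0.948, -0.003], [0.035, -0.015, -0.999]]
wrist_force: [-0.3, 0.4, -1.9]
gripper_width: 0.056
```

Emit:
{"fn": "play_rows", "kwargs": {
  "series": [
    [-6,-3,0,0],
    [-6,-3,0,0],
    [0,0,15,0],
    [0,0,20,0],
    [0,0,20,0],
    [0,0,15,0],
    [0,0,7,0],
    [0,0,0,0],
    [0,0,0,0]
  ]
}}

```text
t: 14.15
tcp_pos: [0.5253, 0.1938, 0.0889]
tcp_rot: [[-0.944, 0.329, -0.034], [0.329, 0.944, -0.004], [0.031, -0.015, -0.999]]
wrist_force: [-0.0, 0.1, -1.5]
gripper_width: 0.0558
```

Emit:
{"fn": "play_rows", "kwargs": {
  "series": [
    [0,0,4,0],
    [0,0,4,0],
    [0,0,2,0],
    [0,0,0,0],
    [0,0,0,0]
  ]
}}

```text
t: 14.65
tcp_pos: [0.5265, 0.194, 0.0803]
tcp_rot: [[-0.944, 0.329, -0.031], [0.329, 0.944, -0.003], [0.028, -0.012, -1.0]]
wrist_force: [0.4, 0.3, -1.7]
gripper_width: 0.0561
```

Emit:
{"fn": "play_rows", "kwargs": {
  "series": [
    [0,0,2,0],
    [0,0,2,0],
    [0,0,0,0],
    [0,0,0,0]
  ]
}}

```text
t: 15.05
tcp_pos: [0.5264, 0.1943, 0.0762]
tcp_rot: [[-0.944, 0.328, -0.03], [0.329, 0.944, -0.002], [0.028, -0.012, -1.0]]
wrist_force: [-0.9, 0.0, -1.7]
gripper_width: 0.0561
```

Not yet in contact; going on in small steps.

Emit:
{"fn": "play_rows", "kwargs": {
  "series": [
    [0,0,1.5,0],
    [0,0,0,0],
    [0,0,0,0]
  ]
}}

```text
t: 15.35
tcp_pos: [0.5265, 0.1944, 0.0759]
tcp_rot: [[-0.944, 0.328, -0.029], [0.329, 0.944, -0.002], [0.027, -0.011, -1.0]]
wrist_force: [0.3, -0.4, -2.6]
gripper_width: 0.056
```

Emit:
{"fn": "play_rows", "kwargs": {
  "series": [
    [0,0,1.5,0],
    [0,0,0,0],
    [0,0,0,0]
  ]
}}

```text
t: 15.65
tcp_pos: [0.5266, 0.1945, 0.0758]
tcp_rot: [[-0.944, 0.328, -0.028], [0.329, 0.944, -0.001], [0.026, -0.01, -1.0]]
wrist_force: [-1.3, -0.0, -2.0]
gripper_width: 0.0559
```

Emit:
{"fn": "play_rows", "kwargs": {
  "series": [
    [0,0,3,0],
    [0,0,3,0],
    [0,0,0,0]
  ]
}}

```text
t: 15.95
tcp_pos: [0.5268, 0.1946, 0.0763]
tcp_rot: [[-0.944, 0.329, -0.023], [0.329, 0.944, 0.001], [0.022, -0.007, -1.0]]
wrist_force: [0.0, 0.4, -2.6]
gripper_width: 0.0562
```

```bash
python3 - <<'E'
from h import *
a=optics.capture("scene")[130:250,260:400,::-1];b=optics.capture("wrist")[:,:,::-1]
cv2.imwrite("pics/m4.png",np.hstack([cv2.resize(a,(420,360),interpolation=cv2.INTER_CUBIC),cv2.resize(b,(370,360))]))
print(proj("scene",[[.527,.195,.091],[.527,.195,.062]])-[260,130],status.observe()["wrist_force"])
E
```

```text
[[63.03494344 65.13477264]
 [62.77846003 71.56504601]] [-1.05321073  0.32008921  6.01955402]
```

View pics/m4.png

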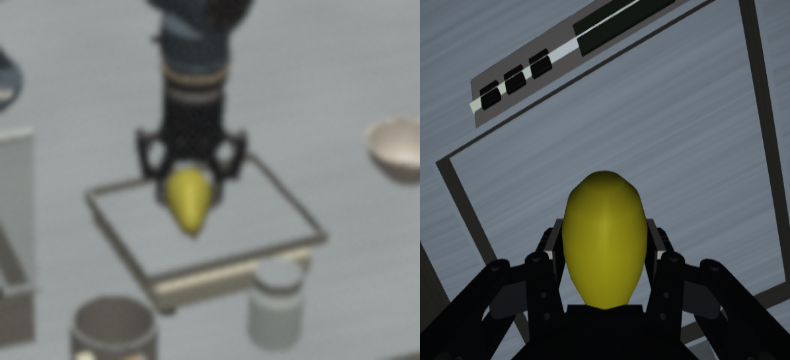

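The scene and wrist views show the pear well inside the weighing pan. The height has stalled at 0.076, the expected contact height, and the force swung from -1.7 to +6 N, so it is resting there. Releasing it.

Emit:
{"fn": "play_rows", "kwargs": {
  "series": [
    [0,0,0,0],
    [0,0,0,0],
    [0,0,0,0],
    [0,0,0,0],
    [0,0,0,0],
    [0,0,0,0]
  ],
  "fingers": 0.95
}}

```text
t: 16.65
tcp_pos: [0.5268, 0.1947, 0.0736]
tcp_rot: [[-0.944, 0.328, -0.026], [0.328, 0.945, -0.0], [0.024, -0.009, -1.0]]
wrist_force: [0.5, -0.5, -0.3]
gripper_width: 0.0831
```

Emit:
{"fn": "play_rows", "kwargs": {
  "series": [
    [0,0,-10,0],
    [0,0,-20,0],
    [0,0,-35,0],
    [0,0,-40,0],
    [0,0,-40,0],
    [0,0,-40,0],
    [0,0,-40,0],
    [0,0,-35,0],
    [0,0,-25,0],
    [0,0,0,0]
  ]
}}

```text
t: 17.65
tcp_pos: [0.5316, 0.1937, 0.3764]
tcp_rot: [[-0.944, 0.328, -0.023], [0.329, 0.945, 0.001], [0.022, -0.007, -1.0]]
wrist_force: [-0.5, -1.1, 0.4]
gripper_width: 0.0832
```

```bash
python3 - <<'E'
from h import *
p=optics.camera_params("wrist");b=optics.capture("wrist")[:,:,::-1];a=optics.capture("scene")[130:250,140:400,::-1]
cv2.imwrite("pics/m5.png",np.vstack([cv2.resize(a,(640,295),interpolation=cv2.INTER_CUBIC),cv2.resize(b,(400,300)).copy() if 0 else cv2.copyMakeBorder(cv2.resize(b,(400,300)),0,0,0,240,0)]))
o=status.observe();print(o["tcp_pos"],o["tcp_rot"],o["q"],o["t"])
E
```

```text
[0.53113528 0.19356458 0.37315508] [[-9.44158421e-01  3.28353677e-01 -2.73630840e-02]
 [ 3.28494622e-01  9.44505583e-01 -6.97377538e-04]
 [ 2.56155991e-02 -9.64706081e-03 -9.99625317e-01]] [0.34481314 0.33593143 0.48377111 1.74462807 0.00859307 0.6794013 ] 17.75
```

View pics/m5.png

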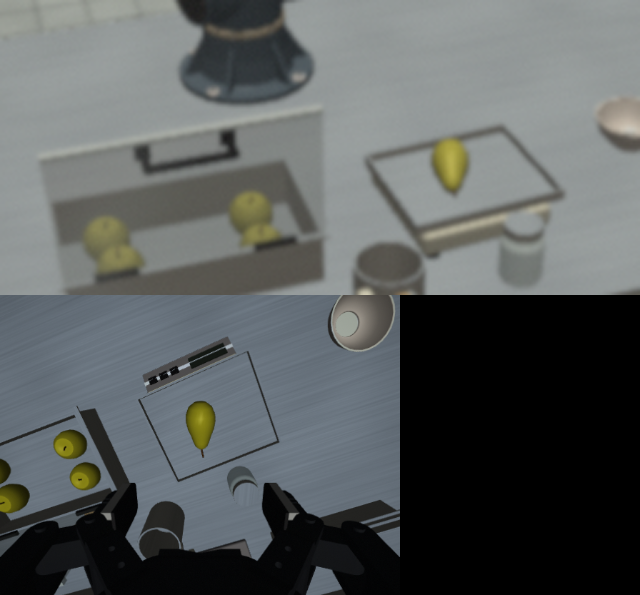

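The pear rests on the weighing pan, and the four apples remain under the open lid. Going back to the handle.

Emit:
{"fn": "play_rows", "kwargs": {
  "series": [
    [-23,-28,-2,0],
    [-23,-28,-2,0],
    [-23,-28,-2,0],
    [-23,-28,-2,0],
    [-23,-28,-2,0],
    [-23,-28,-2,0],
    [-23,-28,-2,0],
    [-23,-28,-2,0],
    [-23,-28,-2,0],
    [-23,-28,-2,0],
    [-23,-28,-2,0],
    [0,0,0,0.14],
    [0,0,0,0.14],
    [0,0,0,0.14],
    [0,0,0,0.14],
    [0,0,0,0.14],
    [0,0,0,0.14],
    [0,0,0,0.14],
    [0,0,0,0.14],
    [0,0,0,0]
  ],
  "fingers": -0.2
}}

```text
t: 19.75
tcp_pos: [0.6698, -0.1968, 0.3569]
tcp_rot: [[-0.073, 0.994, -0.08], [0.997, 0.074, 0.009], [0.014, -0.079, -0.997]]
wrist_force: [0.2, 0.1, 0.6]
gripper_width: 0.0341
```

Emit:
{"fn": "play_rows", "kwargs": {
  "series": [
    [-23,13,0,0.07],
    [0,0,0,0]
  ]
}}

```text
t: 19.95
tcp_pos: [0.682, -0.2156, 0.3506]
tcp_rot: [[-0.02, 0.996, -0.092], [1.0, 0.021, 0.012], [0.014, -0.091, -0.996]]
wrist_force: [0.6, -0.2, -0.6]
gripper_width: 0.0343
```

Emit:
{"fn": "play_rows", "kwargs": {
  "series": [
    [0,4,15,0.02],
    [0,0,20,0],
    [0,0,18,0],
    [0,0,0,0]
  ]
}}

```text
t: 20.35
tcp_pos: [0.6805, -0.2141, 0.2906]
tcp_rot: [[-0.016, 0.995, -0.096], [1.0, 0.018, 0.014], [0.016, -0.096, -0.995]]
wrist_force: [-1.3, 0.2, -0.2]
gripper_width: 0.0343
```

Emit:
{"fn": "play_rows", "kwargs": {
  "series": [
    [0,0,14,0],
    [0,0,12,0],
    [0,0,0,0]
  ]
}}

```text
t: 20.65
tcp_pos: [0.6768, -0.2126, 0.2667]
tcp_rot: [[-0.026, 0.995, -0.095], [1.0, 0.027, 0.014], [0.017, -0.095, -0.995]]
wrist_force: [-0.5, 0.0, 0.5]
gripper_width: 0.0343
```

Emit:
{"fn": "play_rows", "kwargs": {
  "series": [
    [0,0,0,0],
    [0,0,0,0],
    [0,0,0,0],
    [0,0,0,0],
    [0,0,0,0],
    [0,0,0,0]
  ],
  "fingers": -1,
  "force": 30
}}

```text
t: 21.25
tcp_pos: [0.6769, -0.2123, 0.2686]
tcp_rot: [[-0.029, 0.995, -0.095], [0.999, 0.03, 0.014], [0.017, -0.095, -0.995]]
wrist_force: [-0.9, 0.7, -4.5]
gripper_width: 0.0109
```

Emit:
{"fn": "play_rows", "kwargs": {
  "series": [
    [0,-19.6,-2,0],
    [0,-19.8,0,0],
    [0,-19.7,1.9,0],
    [0,-19.3,3.9,0],
    [0,0,0,0]
  ]
}}

```text
t: 21.75
tcp_pos: [0.6017, -0.2125, 0.2747]
tcp_rot: [[-0.031, 0.996, -0.081], [0.999, 0.033, 0.016], [0.019, -0.08, -0.997]]
wrist_force: [-2.3, -0.2, -11.0]
gripper_width: 0.0105
```

Emit:
{"fn": "play_rows", "kwargs": {
  "series": [
    [0,-19.1,6.5,0],
    [0,-18.5,8,0],
    [0,-17.7,9.2,0],
    [0,-16.8,10.8,0],
    [0,0,0,0]
  ]
}}

```text
t: 22.25
tcp_pos: [0.5325, -0.2128, 0.2507]
tcp_rot: [[-0.033, 0.997, -0.065], [0.999, 0.034, 0.016], [0.019, -0.065, -0.998]]
wrist_force: [-1.0, 0.7, -6.4]
gripper_width: 0.0102
```

Emit:
{"fn": "play_rows", "kwargs": {
  "series": [
    [0,-16.1,11.8,0],
    [0,-14.8,13.2,0],
    [0,-13.5,14.4,0],
    [0,-12,15.7,0],
    [0,0,0,0]
  ]
}}

```text
t: 22.75
tcp_pos: [0.4774, -0.2132, 0.2041]
tcp_rot: [[-0.034, 0.998, -0.059], [0.999, 0.035, 0.017], [0.019, -0.059, -0.998]]
wrist_force: [-2.2, 1.5, -3.0]
gripper_width: 0.0108
```

Emit:
{"fn": "play_rows", "kwargs": {
  "series": [
    [0,-11,16.4,0],
    [0,-9.3,17.4,0],
    [0,-7.6,18.3,0],
    [0,-5.7,18.9,0],
    [0,0,0,0]
  ]
}}

```text
t: 23.25
tcp_pos: [0.4413, -0.2133, 0.1387]
tcp_rot: [[-0.033, 0.997, -0.064], [0.999, 0.035, 0.018], [0.02, -0.063, -0.998]]
wrist_force: [-4.7, 0.7, -3.3]
gripper_width: 0.0103
```

Emit:
{"fn": "play_rows", "kwargs": {
  "series": [
    [0,-1.5,7,0],
    [0,-1.2,6,0],
    [0,0,3,0],
    [0,0,0,0]
  ]
}}

```text
t: 23.65
tcp_pos: [0.4375, -0.2132, 0.1261]
tcp_rot: [[-0.032, 0.997, -0.074], [0.999, 0.034, 0.019], [0.021, -0.073, -0.997]]
wrist_force: [-7.5, 0.9, -1.9]
gripper_width: 0.0107
```

Emit:
{"fn": "play_rows", "kwargs": {
  "series": [
    [0,0,3,0],
    [0,0,3,0],
    [0,0,0,0]
  ]
}}

```text
t: 23.95
tcp_pos: [0.4365, -0.2132, 0.1227]
tcp_rot: [[-0.032, 0.996, -0.082], [0.999, 0.033, 0.02], [0.022, -0.082, -0.996]]
wrist_force: [-6.3, 1.6, -2.4]
gripper_width: 0.0105
```

Emit:
{"fn": "play_rows", "kwargs": {
  "series": [
    [0,0,4,0],
    [0,0,4,0],
    [0,0,0,0]
  ]
}}

```text
t: 24.25
tcp_pos: [0.436, -0.2133, 0.1213]
tcp_rot: [[-0.031, 0.996, -0.087], [0.999, 0.033, 0.019], [0.022, -0.087, -0.996]]
wrist_force: [-5.7, 2.5, -4.1]
gripper_width: 0.0106
```

Emit:
{"fn": "play_rows", "kwargs": {
  "series": [
    [0,0,0,0],
    [0,0,0,0],
    [0,0,0,0],
    [0,0,0,0],
    [0,0,0,0]
  ],
  "fingers": 0.5
}}

```text
t: 24.75
tcp_pos: [0.4439, -0.2156, 0.1253]
tcp_rot: [[-0.033, 0.996, -0.079], [0.999, 0.035, 0.015], [0.018, -0.079, -0.997]]
wrist_force: [-0.8, 0.1, 0.8]
gripper_width: 0.0641
```

Emit:
{"fn": "play_rows", "kwargs": {
  "series": [
    [0,0,-15,0],
    [0,0,-25,0],
    [0,0,-35,0],
    [0,0,-35,0],
    [0,-30,-30,0],
    [0,-40,0,0],
    [0,-40,0,0],
    [0,-20,0,0],
    [0,0,0,0]
  ]
}}

```text
t: 25.65
tcp_pos: [0.3231, -0.2225, 0.2805]
tcp_rot: [[-0.035, 0.996, -0.08], [0.999, 0.036, 0.015], [0.018, -0.08, -0.997]]
wrist_force: [-0.6, -0.5, -0.7]
gripper_width: 0.064
```

```bash
python3 - <<'E'
from h import *
a=optics.capture("top")[:,:,::-1];b=optics.capture("scene")[:,:,::-1];cv2.imwrite("pics/top6.png",a);cv2.imwrite("pics/scene6.png",b)
m=np.vstack([np.hstack([cv2.resize(x[:,:],None,fx=4,fy=4,interpolation=cv2.INTER_CUBIC) for x in(a[195:275,290:390],b[185:265,155:255])]),cv2.resize(b[120:270,100:400],(800,280))[:,:800]])
cv2.imwrite("pics/m6.png",cv2.convertScaleAbs(m,alpha=1.2));o=status.observe();print(o["tcp_pos"],o["t"])
# lid-region change vs start (shut)
for n,c in(("top",(290,195,415,275)),("scene",(155,180,280,255))):
    d=cv2.absdiff(cv2.imread(f"pics/{n}0.png"),cv2.imread(f"pics/{n}6.png"));print(n,d[c[1]:c[3],c[0]:c[2]].mean())
E
```

```text
[ 0.32515931 -0.22275262  0.28003808] 25.75
top 5.3445
scene 1.9249066666666668
```

View pics/m6.png

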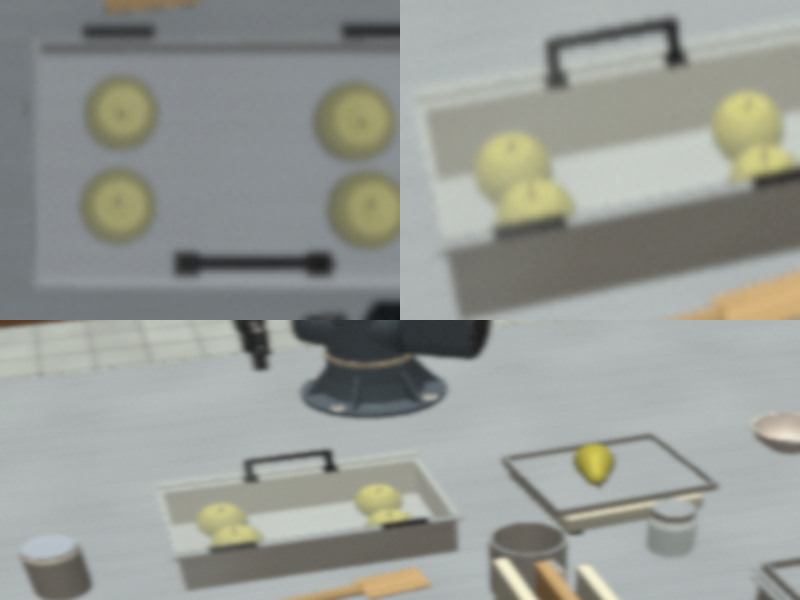

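The views show the lid down with the four apples inside and the pear on the scale. The handle is at about the start position, perhaps 0.4 px lower. I'll press lightly on the bar with shut fingers to make sure it is fully closed.

Emit:
{"fn": "play_rows", "kwargs": {
  "series": [
    [6,38,0,0.035],
    [0,40,0,0],
    [0,33,0,0],
    [0,0,20,0],
    [0,0,30,0],
    [0,0,30,0],
    [0,0,22,0],
    [0,0,0,0]
  ],
  "fingers": -1
}}

```text
t: 26.55
tcp_pos: [0.4431, -0.212, 0.1609]
tcp_rot: [[-0.004, 0.997, -0.079], [1.0, 0.005, 0.015], [0.016, -0.079, -0.997]]
wrist_force: [0.4, 0.8, 0.9]
gripper_width: -0.0001
```

Emit:
{"fn": "play_rows", "kwargs": {
  "series": [
    [0,-4,10,0],
    [0,0,9,0],
    [0,0,0,0]
  ]
}}

```text
t: 26.85
tcp_pos: [0.4407, -0.2115, 0.142]
tcp_rot: [[-0.006, 0.997, -0.079], [1.0, 0.007, 0.016], [0.016, -0.079, -0.997]]
wrist_force: [0.5, -0.4, 0.7]
gripper_width: -0.0001
```

Emit:
{"fn": "play_rows", "kwargs": {
  "series": [
    [0,0,3,0],
    [0,0,4,0]
  ]
}}

```text
t: 27.05
tcp_pos: [0.4419, -0.2118, 0.1362]
tcp_rot: [[-0.006, 0.997, -0.076], [1.0, 0.007, 0.014], [0.015, -0.076, -0.997]]
wrist_force: [-3.8, 1.6, 23.1]
gripper_width: 0.0002
```

Emit:
{"fn": "play_rows", "kwargs": {
  "series": [
    [0,0,5,0]
  ]
}}

```text
t: 27.15
tcp_pos: [0.4422, -0.212, 0.1352]
tcp_rot: [[-0.006, 0.997, -0.073], [1.0, 0.007, 0.013], [0.013, -0.073, -0.997]]
wrist_force: [-17.3, 9.1, 83.9]
gripper_width: 0.0002
```

Firm contact at z = 0.136 m, the height of the shut bar. The last push peaked at 84 N, so I'm backing off now.

Emit:
{"fn": "play_rows", "kwargs": {
  "series": [
    [0,0,-15,0],
    [0,0,-25,0],
    [0,0,-35,0],
    [0,0,-35,0],
    [0,-30,-20,0],
    [0,-40,0,0],
    [0,-40,0,0],
    [0,-20,0,0],
    [0,0,0,0],
    [0,0,0,0]
  ]
}}

```text
t: 28.15
tcp_pos: [0.3211, -0.2156, 0.2852]
tcp_rot: [[-0.006, 0.998, -0.061], [1.0, 0.007, 0.005], [0.006, -0.061, -0.998]]
wrist_force: [-0.1, -1.1, -0.1]
gripper_width: 0.0
```

```bash
python3 - <<'E'
from h import *
a=optics.capture("top")[:,:,::-1];b=optics.capture("scene")[:,:,::-1]
cv2.imwrite("pics/m7.png",np.hstack([cv2.resize(x,(400,300)) for x in(a,b)]))
z={n:cv2.imread(f"pics/{n}0.png") for n in("top","scene")}
# handle centroid (dark pixels) start vs now; difference maps outside robot
for n,im,(x0,y0,x1,y1) in(("top",a,(330,255,378,267)),("scene",b,(190,186,228,205))):
    for q in(z[n],im):
        w=np.clip(70-cv2.cvtColor(np.ascontiguousarray(q[y0:y1,x0:x1]),6).astype(float),0,None);ys,xs=np.mgrid[y0:y1,x0:x1];print(n,(w*xs).sum()/w.sum(),(w*ys).sum()/w.sum())
th=np.array([0,.03,.06]);f=.235+th
print(proj("scene",np.c_[.63-.1975*np.cos(f),0*f-.214,.085+.1975*np.sin(f)]))
o=status.observe();print(o["tcp_pos"],o["t"],o["wrist_force"])
E
```

```text
top 354.2131198995606 260.26082862523543
top 354.07725180802106 260.34253780407624
scene 219.2087912087912 195.5989010989011
scene 220.22061482820976 195.65641952983725
[[208.41118578 193.03653487]
 [208.32732111 191.92316028]
 [208.25308414 190.84008806]]
[ 0.32153628 -0.21547304  0.28479141] 28.25 [-0.02516436 -0.44255428  0.78000675]
```

View pics/m7.png

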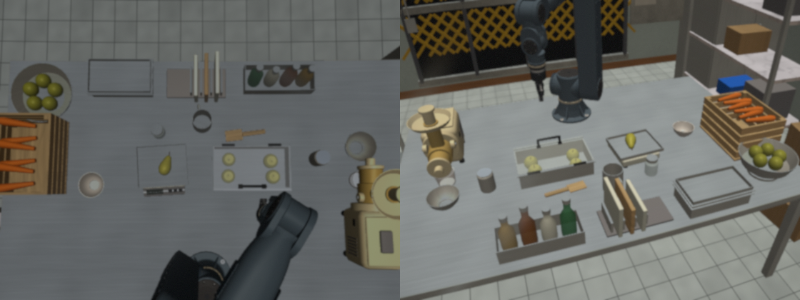

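Both views show the lid shut and the four apples in the pan. The pear is on the scale, the bystanders have not moved and the arm is clear.

```bash
python3 -c "
from bench import r
print(r.sign_off())"
```

```text
the job is handed in; nothing more can be done
None
```

The job is done and handed in at about 28 s. I opened the lid by its handle, set the pear down on the scale, let go once it rested, then shut the lid.

**Pear:** it was lowered until the height stalled at TCP z = 0.076 m, the expected contact height, and the wrist force rose from -1.7 N to +6 N. Only then did I open the fingers.

**Last pictures:** the pear lies well inside the weighing pan and the four apples are in the produce pan. The jug, jar, spatula, bowl and tin look unmoved by eye. The arm is clear of everything.

**Lid:** pressing on the bar with shut fingers met firm contact at z = 0.136 m; a shut lid should give 0.137 m. In the top view the handle was within 0.2 px of where it started. The scene-view handle measurement was a poor check, because its threshold caught only part of the handle and its reading sat about 11 px from the predicted position.

**Not as planned:**
- That last press briefly reached 84 N at the wrist, more than I meant. It is under the 120 N limit and went through the fingertips.
- The tool tilted by up to about 0.1 rad while closing the lid, which I allowed for in the moves.

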